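Test and reset the kettle's safety cut-off

TASK

Test the kettle's safety cut-off on the dresser: with the fingertips, press its mushroom button straight down until it latches, and take the fingers off it to see that it stays in. Then push one of the button's ears round clockwise (seen from above) until the latch lets go and the button pops back up, and take the hand away. Only touch and push gently: do not grip the button, and leave the kettle and the tea things where they stand.

Things in the scene. Friction and masses are not known exactly. Their poses are not given: they have to be found in the camera images.
- cutoff: the safety cut-off, a cream plastic box 130 x 130 mm, 45 mm high, fixed to the dresser top, its yaw varied; origin at the centre of its underside, x away from the robot, y left, z up. Upright in the middle of its top stands a grey mushroom button: domed cap 44 mm across with two opposite ears, turning as one piece. Over 35 N in all, as a grip would give, is too hard (100 N at the bottom of the stroke)
- cap_top (a point): top centre of the button's domed cap, on the button's vertical axis; 86 mm above the dresser top when the button is up, 75 mm when latched
- ear_left (a point): middle of the ear on the box's +y side (left, from the robot), 38 mm from the button's axis; 73 mm above the dresser top when the button is up, 62 mm when latched. An ear is an upright block 10 mm thick, 18 mm high (9 mm above and below this point), reaching out to 48 mm from the axis. To turn clockwise this ear goes away from the robot
- ear_right (a point): the same point on the opposite ear; to turn clockwise this ear comes towards the robot
- press (a joint): how far the button is pressed in, m: 0 up, 0.013 bottomed. Its spring takes 3 N at first and 5 to 8 N on the way down; pressed to the bottom it snaps into its latch, and when let go stays at about 0.011 by itself
- twist (a joint): how far the head is turned clockwise seen from above, rad: 0 at rest, 0.95 at the stop. With the button latched, turning the head to about 0.5 frees the latch and the button springs up; 0.75 frees it surely. Turning takes less than 0.2 N m. A light spring turns the head back to 0 when let go
- kettle: cream kettle, 156 mm across, 184 mm high with its knob, standing on the tray; origin at the centre of its underside; handle on its +x side. Leave alone
- mug: duck-egg blue mug, 80 mm across, 88 mm high, standing near the cut-off; origin at the centre of its underside. Leave alone
- mug_tray: a like mug on the tray. Leave alone
- sugar_bowl: white lidded sugar bowl, 92 mm across, 90 mm high, near the cut-off; origin at the centre of its underside. Leave alone
- spoon_rest: white ceramic spoon rest on the tray, 84 mm across, 13 mm high, with a short tail on its -x side; origin at the centre of the round part's underside. Leave alone
- strainer: steel squeeze-handled tea strainer lying along its x axis to the right of the cut-off, 165 mm long, 45 mm high at its ball (+x end); origin near its middle, on the dresser top. Leave alone
- tray: oval tray 420 x 260 mm, 15 mm high over its rim, to the left, fixed; origin at the centre of its underside
Not all that is in view belongs to the job. Leave any orange look-alike of the cutoff alone.

How it is judged:
On the way, in this order (a step that is already met when the one before it is completed fails the run):
1. the button is latched: it stays in (at least 9 mm of its 13 mm) for 0.2 s with nothing of the robot pressing on it (value of joint press above 0.009 m and value of joint twist below 0.3 rad and contact force between each of the fingers, the arm and cutoff below 0.3 N), for 0.2 s.
2. the head is turned clockwise by at least 0.4 rad and the button has risen from its latch (value of joint twist above 0.4 rad and value of joint press below 0.0055 m).
At the end, for the whole second after the job is handed in: the button is back up (pressed in less than 1.5 mm) and its head turned back to rest (within 0.12 rad), and the kettle, mugs, sugar bowl, spoon rest and strainer stand upright within 15 mm of where they started (value of joint press below 0.0015 m and value of joint twist below 0.12 rad and distance of each of mug, mug_tray, sugar_bowl, spoon_rest, strainer, kettle from where it was at the start of the episode below 0.015 m and angle between each of mug, mug_tray, sugar_bowl, spoon_rest, strainer, kettle's own z axis and vertical below 0.15 rad); the robot touches nothing.
It fails at once if the cut-off or its button is gripped, or pushed with more than 35 N in all while the button is not at the bottom of its stroke (12 mm or more in) (contact force between any of the fingers, the arm and cutoff above 35 N and value of joint press below 0.012 m).
It fails at once if the button is rammed: more than 100 N on it at the bottom of its stroke (contact force between any of the fingers, the arm and cutoff above 100 N).
It fails at once if a bystander is moved, lifted or knocked by more than 15 mm (distance of any of mug, mug_tray, sugar_bowl, spoon_rest, strainer, kettle from where it was at the start of the episode above 0.015 m).
It also fails if it takes over 38 s, if anything falls off the work surface, if the arm or the gripper's body presses on something with over 40 N, if the wrist force passes 120 N, or if a joint passes its speed limit or range.

ROBOT

A 6-joint arm with a two-finger parallel gripper is mounted at the origin on the work surface. World frame = base frame: x ahead of the robot, y to its left, z up, the work surface at z = 0. Lengths are in m, angles in rad, forces in N, time in s.
With the tool pointing down it reaches from about 0.3 to 0.875 m from the base axis. Payload 6.4 kg.
Tool frame: the origin (TCP) lies midway between the tips of the shut fingers; the grasp point (between the pads) lies 19 mm behind it; z points along the fingers, y is the line along which they close (so a half turn about z gives the same grasp; the last joint's range is limited). The gripper opens to 85 mm and grips with 20 to 120 N. Pads are 22 mm wide; open, the fingers measure 114 mm over their backs; the gripper's body (76 mm by 85 mm) begins 54 mm behind the grasp point. The pads swing forward as they close: fully open they stand 13 mm farther back than shut.
Start: joints at [1.009, 0.181, 1.607, -0, 1.354, -0.206], TCP at [0.2, 0.539, 0.231] pointing down, gripper open.
Joint ranges: [-2.99, 2.99], [-0.89, 2.07], [0.3, 2.58], [-1.14, 4.28], [0, 2.63], [-3.12, 3.12]. Speed limits (rad/s): [2.57, 2.57, 3.01, 3.14, 3.14, 3.14].

INTERFACE

Orientations are given as a unit quaternion [w, x, y, z].
In Python, from bench import ctrl gives the robot as it stands. The module is installed in compiled form; this text tells all that it offers.
- The arm moves only by the tool move_arm, never from a script. Its argument "plan" is one flat list of numbers, 6 for each row, row after row: the shift along the world's x, y, z in units of 50 mm (1.0 is 50 mm), then the turn, a rotation vector about the world's x, y, z in rad. A call has 1 to 10 rows; each row is the pose to reach, as a shift and turn from the pose commanded when the call began; what a row does not reach only later rows make up. A row lasts 1/8 s, in which the tool goes at most 62.5 mm and 10.7 degrees, less where a joint would pass 70% of its speed; a pose out of reach is approached as far as the arm can. A call with a gripper value outside its range is refused whole. "grip" is the finger opening in mm, from 0 to 85.4, set as the call begins (left out, the last holds). The fingers move at their own pace and stop on an object; the grip force is fixed at half the most. Time passes only in rows, so rows that repeat a pose let the fingers close. It gives the time, the measured TCP pose, the force, the opening and the grip force at its end, in the units of the state.
- ctrl.get_obs(): the state, without advancing time (a new reading comes with each control period).
- ctrl.camera(name): name is "scene" or "top" or "wrist"; returns a dict with "pixels" (400x640x3 uint8, red, green, blue), "fx", "fy", "cx", "cy" (pixels), "origin" and "attitude" of the camera in the world. Camera axes: x right, y down, z forward; pixel columns grow to the right and rows downward; lengths in m; the calibration is good to about 2 mm. A picture is of the moment at which its call begins. There is no depth.
- ctrl.hand_in(): hands the job in; it is judged then, once.
The state is a dict: "time_s": time; "q": joint angles; "dq": joint speeds; "joint_efforts": joint torques, N m; "eef_pos": TCP position; "eef_rot": TCP orientation; "wrist_force": force on the tool from outside, world axes, zero at the start; "torque": the same for the moment, N m; "opening": opening from 0.0 (shut) to 1.0 (fully open); "grasp_force": force on a finger pad.
Only numpy, scipy, OpenCV 4.12 (cv2) and the standard library are available. Lean on these libraries where they do the work, as an engineer would, in place of code of your own. Each camera call takes 0.05 s, during which the arm holds its last target. There are 200 camera calls.

## Working session

There is one attempt and no reset: what is moved stays moved. The work goes in short steps, Python scripts to look and compute and a tool call to move; the robot and the scene stay as the last step left them, time stands still between calls to the robot, and variables do not carry over. Pictures are saved under pics/ and viewed, at most 10 in all, crops included, and the job is handed in when it is done.

Besides the shell and the picture viewer there is one more tool, called after "Emit:" as name(argument=value, ...) on one line, values as JSON. move_arm: Moves the arm, as the interface text tells. Its arguments: {"type":"object","properties":{"plan":{"type":"array"},"grip":{"type":"number"}},"required":["plan"]}

```bash
mkdir -p pics; cat > h.py <<'E'
import numpy as np, cv2, pickle
from bench import ctrl
def snap(n,f):
    c=ctrl.camera(n); cv2.imwrite('pics/'+f+'.png',c['pixels'][:,:,::-1]); pickle.dump(c,open('pics/'+f+'.pkl','wb')); return c
def R(c):
    a=np.array(c['attitude'],float)
    if a.shape==(3,3): return a
    from scipy.spatial.transform import Rotation as Ro
    return Ro.from_quat([a[1],a[2],a[3],a[0]]).as_matrix()
def ray(c,u,v):
    return np.array(c['origin']), R(c)@np.array([(u-c['cx'])/c['fx'],(v-c['cy'])/c['fy'],1])
def at(c,u,v,z):
    o,d=ray(c,u,v); return o+d*(z-o[2])/d[2]
def proj(c,p):
    q=R(c).T@(np.array(p)-np.array(c['origin'])); return c['cx']+c['fx']*q[0]/q[2], c['cy']+c['fy']*q[1]/q[2]
E
python3 - <<'E'
from h import *
for n in('top','scene'):
    c=snap(n,n+'1'); print(n,c['origin'],c['attitude'],c['fx'],c['cx'],c['cy'])
o=ctrl.get_obs(); print(o['time_s'],o['eef_pos'],o['eef_rot'],o['wrist_force'],o['opening'])
E
```

```text
top [0.468587   0.00197443 1.33183667] [-0.03513335  0.71290133 -0.69991538  0.0256088 ] 452.4227255662489 322.5723812200737 199.14920067776498
scene [ 1.30967253 -0.58963912  1.14545923] [-0.32510171  0.84556316  0.39274936 -0.15836592] 492.3079957142384 315.86675762018314 190.54159641624472
0.1 [0.20000148 0.53856067 0.23049793] [-2.83366994e-04  1.76956301e-01  9.84218400e-01 -7.26680807e-04] [-0.07998379 -0.09823071 -0.46444075] 1.0004062370715192
```

View pics/top1.png

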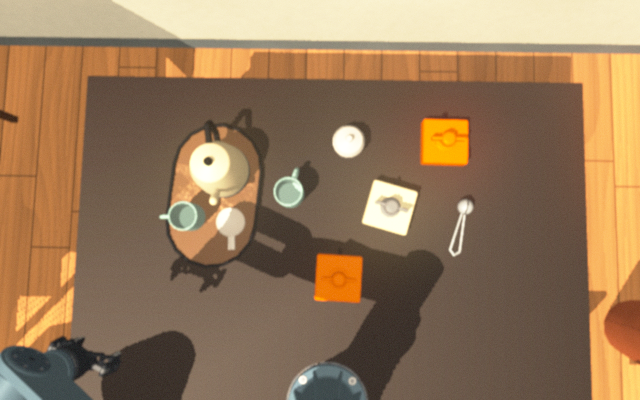

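View pics/scene1.png

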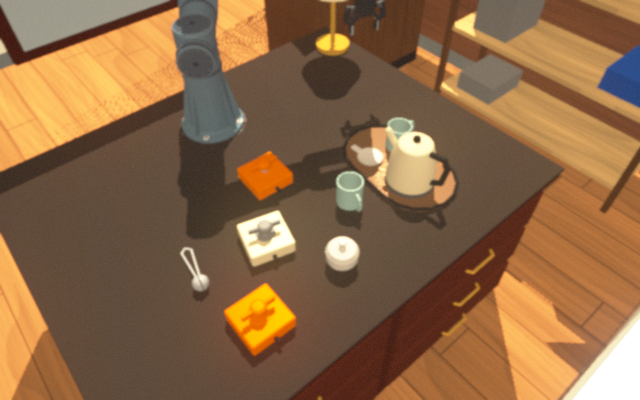

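The cream cut-off with the grey button is at top (390,207) and scene (266,238). The orange look-alikes at top (445,141) and (339,278) are not meant. I'll confirm in one enlarged crop.

```bash
python3 - <<'E'
from h import *
a=cv2.imread('pics/top1.png')[170:245,352:427]; b=cv2.imread('pics/scene1.png')[200:275,228:303]
z=lambda i:cv2.resize(i,(400,400),interpolation=cv2.INTER_CUBIC)
cv2.imwrite('pics/crop1.png',np.hstack([z(a),z(b)]))
E
```

```text
(no output)
```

View pics/crop1.png

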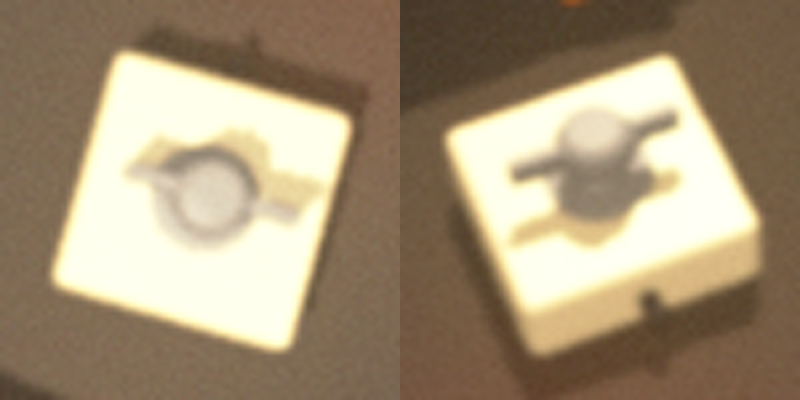

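The crop confirms it: cream box, grey cap at top px about (391,206), with ears towards the upper left and lower right. Next I'll compute its pose.

```bash
python3 - <<'E'
from h import *
c=pickle.load(open('pics/top1.pkl','rb')); s=pickle.load(open('pics/scene1.pkl','rb'))
f=lambda x,y:(352+(x+.5)/5.333-.5,170+(y+.5)/5.333-.5)
P=np.array([at(c,*f(*p),0.045) for p in [(118,50),(352,118),(290,352),(52,285)]])
print(P.round(4),P.mean(0)); 
for i in range(4):
    d=P[(i+1)%4]-P[i]; print(np.linalg.norm(d),np.degrees(np.arctan2(d[1],d[0])))
print('cap',at(c,*f(208,190),0.08)); e=[at(c,*f(*p),0.073) for p in [(128,170),(300,212)]]
print('ears',e,(e[0]+e[1])/2,np.linalg.norm(e[0]-e[1]),np.degrees(np.arctan2(*(e[0]-e[1])[[1,0]])))
g=lambda x,y:(228+(x+.5)/5.333-.5,200+(y+.5)/5.333-.5)
print('scene cap',at(s,*g(193,138),0.078)); 
for p in [(47,130),(270,57),(357,215),(135,305)]: print(at(s,*g(*p),0.045))
print([proj(s,p) for p in ((.45,-.14,.086),)])
for n,p in dict(sugar=(348,141),mug=(289,191),ball=(465,206),strend=(455,252)).items(): print(n,at(c,*p,0.06 if n in('sugar','mug') else .02))
E
```

```text
[[ 0.6398 -0.1249  0.045 ]
 [ 0.6054 -0.2502  0.045 ]
 [ 0.48   -0.2175  0.045 ]
 [ 0.5132 -0.091   0.045 ]] [ 0.55960677 -0.17088547  0.045     ]
0.12992653460982956 -105.38867281225058
0.1295458133717022 165.3875757013746
0.13078421341979757 75.30598847630955
0.13112266678959478 -14.992353513576267
cap [ 0.56275625 -0.16878522  0.08      ]
ears [array([ 0.5730127 , -0.12794329,  0.073     ]), array([ 0.55264311, -0.21768796,  0.073     ])] [ 0.5628279  -0.17281563  0.073     ] 0.09202731728243035 77.21208130448456
scene cap [ 0.5600935 -0.167853   0.078    ]
[ 0.48162837 -0.2112453   0.045     ]
[ 0.518418   -0.08948653  0.045     ]
[ 0.63384947 -0.11967699  0.045     ]
[ 0.60533458 -0.24034454  0.045     ]
[(np.float64(249.043824580032), np.float64(196.05075023533215))]
sugar [ 0.7456758  -0.04918834  0.06      ]
mug [0.59943    0.11556428 0.06      ]
ball [ 0.56887996 -0.39197006  0.02      ]
strend [ 0.43594177 -0.36231527  0.02      ]
```

Emit:
move_arm(plan=[0.45,-0.9,0,0,0,-0.09,0.9,-1.8,0,0,0,-0.18,1.35,-2.7,0,0,0,-0.27,1.8,-3.6,0,0,0,-0.36,2.25,-4.5,0,0,0,-0.45,2.7,-5.4,0,0,0,-0.54,3.15,-6.3,0,0,0,-0.63,3.6,-7.2,0,0,0,-0.72,4.05,-8.1,0,0,0,-0.81,4.5,-9.0,0,0,0,-0.9], grip=0)

```text
time_s: 1.35
eef_pos: [0.4256, 0.0874, 0.2312]
eef_rot: [-0.0, 0.589, 0.808, 0.0]
wrist_force: [0.2, 0.0, -0.6]
opening: 0.001
grasp_force: 0.0
```

Emit:
move_arm(plan=[0.45,-0.9,0,0,0,-0.1,0.9,-1.8,0,0,0,-0.2,1.35,-2.7,0,0,0,-0.3,1.8,-3.6,0,0,0,-0.4,2.2,-4.4,-0.3,0,0,-0.5,2.7,-5.16,-0.6,0,0,-0.576,2.7,-5.16,-1.2,0,0,-0.576,2.7,-5.16,-1.2,0,0,-0.576])

```text
time_s: 2.35
eef_pos: [0.5581, -0.1683, 0.168]
eef_rot: [-0.003, 0.793, 0.609, -0.001]
wrist_force: [0.3, 0.1, 0.3]
opening: -0.002
grasp_force: 0.0
```

```bash
python3 - <<'E'
from h import *
o=ctrl.get_obs(); print(o['time_s'],o['eef_pos'],o['eef_rot'],o['wrist_force'],o['opening'],o['q'])
c=snap('wrist','w1'); s=snap('scene','scene2'); t=snap('top','top2')
p=o['eef_pos']; print(proj(c,p),proj(s,p),proj(c,(.56,-.169,.086)))
print(c['origin'])
b=cv2.resize(s['pixels'][140:290,190:340,::-1],(400,400),interpolation=cv2.INTER_CUBIC)
w=cv2.resize(c['pixels'][:,:,::-1],(400,250))
w=np.vstack([w,np.zeros((150,400,3),np.uint8)])
cv2.imwrite('pics/cmp2.png',np.hstack([w,b]))
E
```

```text
2.35 [ 0.55811746 -0.16830476  0.16800042] [-0.00325568  0.79334246  0.60876528 -0.00140642] [0.3058426  0.07328225 0.28269353] -0.0020529248315205996 [-4.96413022e-01  2.65716836e-01  1.63883467e+00  9.06045151e-05
  1.24413360e+00 -2.34662363e-01]
(np.float64(317.20307638123296), np.float64(253.6437843288849)) (np.float64(260.10272987901124), np.float64(203.8215782858697)) (np.float64(320.57226909742076), np.float64(204.88200560718528))
[ 0.58055266 -0.09058327  0.3102959 ]
```

View pics/cmp2.png

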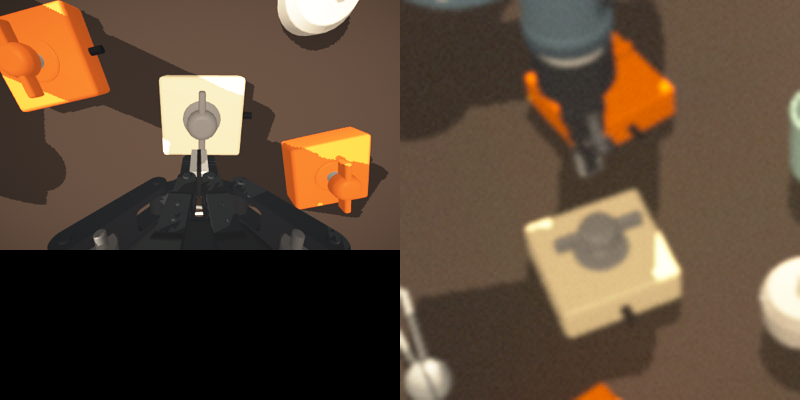

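The wrist view shows the cap at about (323,196), the box square to the tool, and the shut fingertips at about (318,250). I'll refine the centre from this view.

```bash
python3 - <<'E'
from h import *
c=pickle.load(open('pics/w1.pkl','rb'))
for z in(.068,.075,.086): print(proj(c,(.56,-.169,z)))
i=c['pixels'][110:270,240:400,::-1]
cv2.imwrite('pics/w1c.png',cv2.resize(i,(560,560),interpolation=cv2.INTER_CUBIC))
E
```

```text
(np.float64(320.5519590523206), np.float64(198.11457320193233))
(np.float64(320.5595259111018), np.float64(200.63589725952343))
(np.float64(320.57226909742076), np.float64(204.88200560718528))
```

View pics/w1c.png

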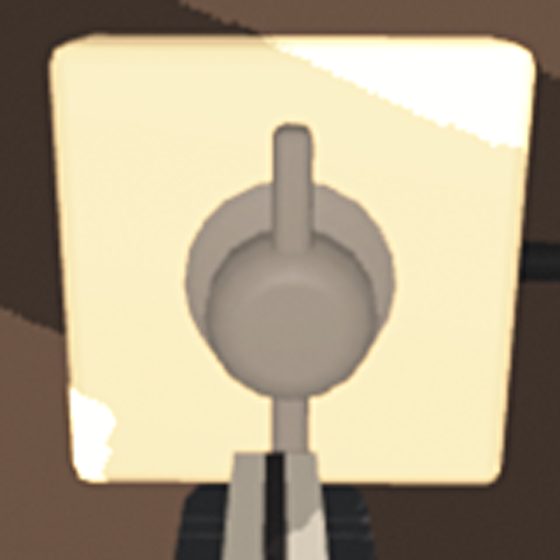

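Emit:
move_arm(plan=[0.06,-0.02,-0.4,0,0,0,0.06,-0.02,-0.8,0,0,0,0.06,-0.02,-1.2,0,0,0,0.06,-0.02,-1.5,0,0,0,0.06,-0.02,-1.5,0,0,0,0.06,-0.02,-1.5,0,0,0])

```text
time_s: 3.25
eef_pos: [0.5638, -0.1702, 0.0969]
eef_rot: [0.001, 0.793, 0.609, 0.0]
wrist_force: [0.8, 0.8, 0.1]
opening: 0.001
grasp_force: 0.0
```

Emit:
move_arm(plan=[-0.03,0.02,-0.1,0,0,0,-0.03,0.02,-0.2,0,0,0,-0.03,0.02,-0.26,0,0,0,-0.03,0.02,-0.32,0,0,0,-0.03,0.02,-0.36,0,0,0,-0.03,0.02,-0.4,0,0,0,-0.03,0.02,-0.4,0,0,0])

```text
time_s: 4.12
eef_pos: [0.5619, -0.1691, 0.0762]
eef_rot: [0.0, 0.793, 0.609, 0.0]
wrist_force: [0.3, -0.1, 2.7]
opening: 0.001
grasp_force: 1.5
```

Emit:
move_arm(plan=[0,0,-0.02,0,0,0,0,0,-0.04,0,0,0,0,0,-0.06,0,0,0,0,0,-0.06,0,0,0])

```text
time_s: 4.62
eef_pos: [0.5619, -0.1691, 0.0733]
eef_rot: [0.0, 0.793, 0.609, 0.0]
wrist_force: [-0.0, 0.7, 4.3]
opening: 0.002
grasp_force: 2.1
```

Emit:
move_arm(plan=[0,0,-0.02,0,0,0,0,0,-0.04,0,0,0,0,0,-0.04,0,0,0])

```text
time_s: 5.0
eef_pos: [0.5622, -0.1692, 0.0729]
eef_rot: [0.0, 0.793, 0.609, 0.0]
wrist_force: [-4.5, 2.0, 14.2]
opening: -0.002
grasp_force: 7.4
```

Emit:
move_arm(plan=[0,0,-0.02,0,0,0,0,0,-0.02,0,0,0])

```text
time_s: 5.25
eef_pos: [0.5624, -0.1693, 0.0728]
eef_rot: [0.001, 0.793, 0.609, 0.0]
wrist_force: [-6.5, 3.4, 21.2]
opening: -0.005
grasp_force: 10.5
```

Emit:
move_arm(plan=[0,0,0.1,0,0,0,0,0,0.3,0,0,0,0,0,0.6,0,0,0,0,0,0.8,0,0,0,0,0,0.8,0,0,0,0,0,0.8,0,0,0])

```text
time_s: 6.0
eef_pos: [0.5616, -0.1689, 0.1101]
eef_rot: [-0.0, 0.793, 0.609, -0.0]
wrist_force: [0.4, 0.8, 0.1]
opening: -0.0
grasp_force: 0.0
```

```bash
python3 - <<'E'
from h import *
o=ctrl.get_obs(); print(o['time_s'],o['eef_pos'],o['wrist_force'])
c=snap('wrist','w2'); 
for z in(.086,.075): print(proj(c,(.562,-.169,z)), proj(c,(.5718,-.1323,z-.004)))
i=c['pixels'][90:290,220:420,::-1]
cv2.imwrite('pics/w2c.png',cv2.resize(i,(560,560),interpolation=cv2.INTER_CUBIC))
E
```

```text
6.0 [ 0.56155635 -0.1689315   0.11007348] [0.3898647  0.83481681 0.06002539]
(np.float64(318.0723790716707), np.float64(234.89175935213018)) (np.float64(318.0623384028297), np.float64(176.47875625070193))
(np.float64(318.0878883322278), np.float64(227.79727381942035)) (np.float64(318.0790966020518), np.float64(172.3571212364079))
```

View pics/w2c.png

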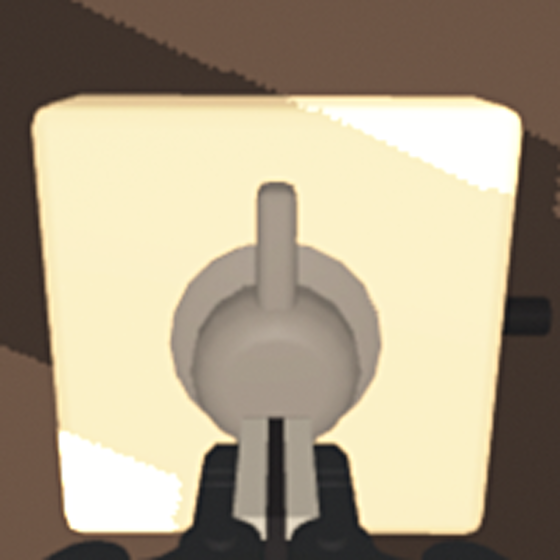

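The ear's outer end is at about (319,155) and the cap is centred under the tip. I'll test the ear height against the geometry.

```bash
python3 - <<'E'
from h import *
for f,px in(('w1',(323.3,145.5)),('w2',(318.9,155.4))):
    c=pickle.load(open('pics/'+f+'.pkl','rb')); print(f,px)
    for z in(.082,.071): print(z,proj(c,(.562+.048*.259,-.169+.048*.966,z)))
    for z in(.077,.066): print('capwidth',z,proj(c,(.562+.022*.966,-.169-.022*.259,z))[0]-proj(c,(.562-.022*.966,-.169+.022*.259,z))[0])
E
```

```text
w1 (323.3, 145.5)
0.082 (np.float64(323.1410165156609), np.float64(146.37145181181867))
0.071 (np.float64(323.01465054584037), np.float64(144.49468503902781))
capwidth 0.077 50.38020903966111
capwidth 0.066 48.33443814533149
w2 (318.9, 155.4)
0.082 (np.float64(318.13769551278705), np.float64(160.48087076752702))
0.071 (np.float64(318.15043170024956), np.float64(157.2033144639911))
capwidth 0.077 64.79294721818587
capwidth 0.066 61.44962173566432
```

Cap width of 61 px and the ear position both match the latched state. Next I'll go to the near side of the left ear.

Emit:
move_arm(plan=[-0.16,0.46,0,0,0,0,-0.32,0.92,0,0,0,0,-0.32,0.92,-0.4,0,0,0,-0.32,0.92,-0.8,0,0,0,-0.32,0.92,-1.06,0,0,0,-0.32,0.92,-1.06,0,0,0,-0.32,0.92,-1.06,0,0,0])

```text
time_s: 6.92
eef_pos: [0.5462, -0.1229, 0.0579]
eef_rot: [0.0, 0.793, 0.609, 0.0]
wrist_force: [-0.3, 0.9, 0.7]
opening: 0.004
grasp_force: 0.0
```

```bash
python3 - <<'E'
from h import *
o=ctrl.get_obs(); print(o['time_s'],o['eef_pos'],o['wrist_force'])
C=np.array([.562,-.169]); p=np.array(o['eef_pos'][:2])
for t in (-.3,-.2,-.1,0,.1,.2,.3,.4,.5,.6,.7,.8,.85,.9):
    a=np.radians(-15)-t; ex=np.array([np.cos(a),np.sin(a)]); ey=np.array([-ex[1],ex[0]])
    q=C+.040*ey-.0145*ex; print(t,((q-p)/.05).round(2))
E
```

```text
6.925 [ 0.54617672 -0.12289817  0.05790021] [-0.32638969  0.91262456  0.71427098]
-0.3 [-0.   -0.13]
-0.2 [ 0.08 -0.11]
-0.1 [ 0.16 -0.09]
0 [ 0.24 -0.07]
0.1 [ 0.33 -0.07]
0.2 [ 0.41 -0.08]
0.3 [ 0.5  -0.09]
0.4 [ 0.58 -0.11]
0.5 [ 0.66 -0.14]
0.6 [ 0.73 -0.18]
0.7 [ 0.81 -0.23]
0.8 [ 0.87 -0.28]
0.85 [ 0.91 -0.31]
0.9 [ 0.94 -0.34]
```

Emit:
move_arm(plan=[0.12,-0.04,0,0,0,0,0.24,-0.07,0,0,0,0,0.33,-0.07,0,0,0,-0.1,0.41,-0.08,0,0,0,-0.2,0.5,-0.09,0,0,0,-0.3,0.58,-0.11,0,0,0,-0.4,0.58,-0.11,0,0,0,-0.4])

```text
time_s: 7.8
eef_pos: [0.5754, -0.1287, 0.0576]
eef_rot: [0.0, 0.898, 0.44, 0.0]
wrist_force: [-0.8, 1.1, 1.1]
opening: -0.005
grasp_force: 0.6
```

Emit:
move_arm(plan=[0.08,-0.03,0,0,0,-0.1,0.15,-0.07,0,0,0,-0.2,0.23,-0.12,0,0,0,-0.3,0.26,-0.14,0,0,0,-0.35,0.29,-0.17,0,0,0,-0.4,0.29,-0.17,0,0,0,-0.4])

```text
time_s: 8.55
eef_pos: [0.5895, -0.1368, 0.0573]
eef_rot: [-0.0, 0.967, 0.253, 0.0]
wrist_force: [0.9, 1.7, 0.4]
opening: -0.003
grasp_force: 0.9
```

```bash
python3 - <<'E'
from h import *
o=ctrl.get_obs(); print(o['time_s'],o['eef_pos'],o['wrist_force'],o['torque'])
c=snap('wrist','w3'); s=snap('scene','s3')
a=cv2.resize(c['pixels'][50:350,120:520,::-1],(400,300))
b=cv2.resize(s['pixels'][180:285,210:350,::-1],(400,300),interpolation=cv2.INTER_CUBIC)
cv2.imwrite('pics/w3c.png',np.hstack([a,b]))
E
```

```text
8.55 [ 0.58952447 -0.13682458  0.05733569] [0.87579585 1.71979166 0.40145774] [ 0.32622945 -0.03187068 -0.02037962]
```

View pics/w3c.png

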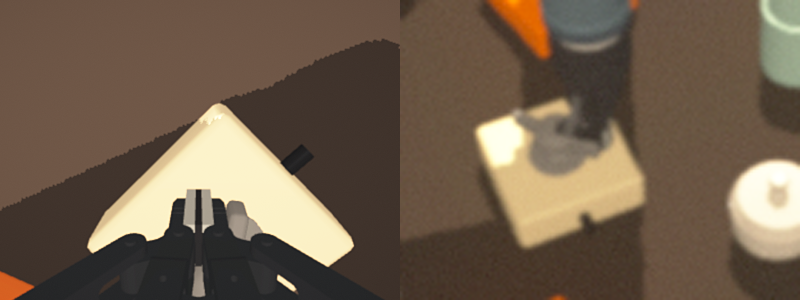

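Emit:
move_arm(plan=[0.03,-0.03,0,0,0,-0.05,0.05,-0.05,0,0,0,-0.08,0.05,-0.05,0,0,0,-0.08])

```text
time_s: 9.02
eef_pos: [0.5916, -0.1386, 0.0572]
eef_rot: [-0.001, 0.977, 0.214, -0.0]
wrist_force: [0.7, 4.9, 2.3]
opening: -0.001
grasp_force: 2.5
```

```bash
python3 - <<'E'
from h import *
s=snap('scene','s4')
for t in(.7,.85):
  a=np.radians(-15)-t; ey=np.array([-np.sin(a),np.cos(a)])
  for z in(.073,.062):
    for r in(-.048,-.03): print(t,z,r,np.round(((np.array(proj(s,(*(np.array([.562,-.169])+r*ey),z+.009)))-[235,200])*8),0))
b=cv2.resize(s['pixels'][200:260,235:310,::-1],(600,480),interpolation=cv2.INTER_CUBIC)
cv2.imwrite('pics/s4c.png',b)
E
```

```text
0.7 0.073 -0.048 [ 99. 174.]
0.7 0.073 -0.03 [148. 184.]
0.7 0.062 -0.048 [102. 194.]
0.7 0.062 -0.03 [151. 204.]
0.85 0.073 -0.048 [108. 159.]
0.85 0.073 -0.03 [153. 175.]
0.85 0.062 -0.048 [111. 179.]
0.85 0.062 -0.03 [156. 194.]
```

View pics/s4c.png

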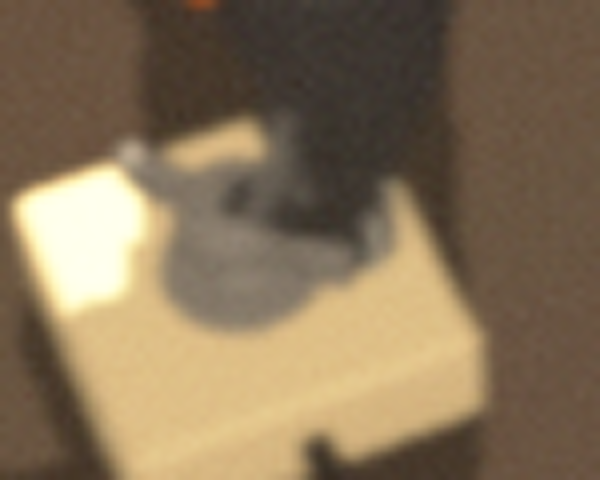

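Ear end at (122,148) matches the button being up and twisted about 0.9. Now I'll back off along the arc.

Emit:
move_arm(plan=[-0.12,0.1,0,0,0,0.15,-0.24,0.17,0,0,0,0.3,-0.37,0.22,0,0,0,0.45,-0.5,0.25,0,0,0,0.6,-0.68,0.26,0,0,0,0.75,-0.95,0.31,0,0,0,0.88,-1.1,0.36,0,0,0,0.88,-1.1,0.36,0.8,0,0,0.88,-1.1,0.36,1.8,0,0,0.88,-1.1,0.36,2.6,0,0,0.88])

```text
time_s: 10.32
eef_pos: [0.5372, -0.1219, 0.1895]
eef_rot: [0.001, 0.794, 0.608, 0.0]
wrist_force: [0.2, 0.0, 0.4]
opening: -0.001
grasp_force: 0.0
```

Emit:
move_arm(plan=[-0.8,0.3,0.4,0,0,0,-1.6,0.6,0.6,0,0,0,-1.6,0.6,0.6,0,0,0,-1.6,0.6,0.6,0,0,0])

```text
time_s: 10.82
eef_pos: [0.4573, -0.0919, 0.2177]
eef_rot: [0.001, 0.794, 0.608, 0.0]
wrist_force: [0.5, -0.3, -0.2]
opening: -0.0
grasp_force: 0.0
```

```bash
python3 - <<'E'
from h import *
o=ctrl.get_obs(); print(o['time_s'],o['eef_pos'],o['wrist_force'])
s=snap('scene','s5'); t=snap('top','t5')
a=cv2.resize(s['pixels'][200:275,228:303,::-1],(400,400),interpolation=cv2.INTER_CUBIC)
b=cv2.imread('pics/scene1.png')[200:275,228:303]
cv2.imwrite('pics/c5.png',np.hstack([a,cv2.resize(b,(400,400),interpolation=cv2.INTER_CUBIC)]))
E
```

```text
10.825 [ 0.45733422 -0.0919433   0.2177259 ] [ 0.54761624 -0.34992705 -0.24517571]
```

View pics/c5.png

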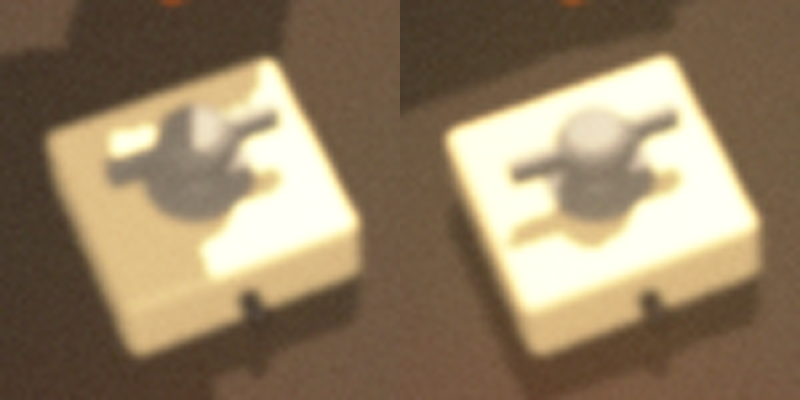

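The button is back up and turned to rest, the same as at the start (cap at (193,138), ears at the same pixels), so I'll hand in.

```bash
python3 -c "
from bench import ctrl
print(ctrl.hand_in())"
```

```text
the job is handed in; nothing more can be done
None
```

The cut-off button was pressed until it latched and stayed in with the fingers off. It was then freed by pushing its left ear clockwise, and the final picture shows it back up and at rest. The hand is clear and the job is handed in, but no verdict was returned.

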